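# Line up the reagent jars by size

## Robot

A 7-joint arm with a two-finger parallel gripper is mounted at the origin on the work surface. World frame = base frame: x ahead of the robot, y to its left, z up, the work surface at z = 0. Lengths are in m, angles in degrees, forces in N, time in s.
With the tool pointing down it reaches from about 0.425 to 0.875 m from the base axis. Payload 4.7 kg.
Tool frame: the origin (TCP) lies on the centre line of the jaws, within the pads' length; the fingertips stand 11 mm ahead of it and the grasp point (between the pads) lies 8 mm behind it; z points along the fingers, y is the direction in which the jaws open and shut (so a half turn about z gives the same grasp; the last joint's range is limited). The gripper opens to 87 mm and grips with 3 to 60 N. Pads are 19 mm wide; open, the fingers measure 117 mm over their backs; the gripper's body (75 mm by 190 mm) begins 51 mm behind the grasp point.
Start: joints at [75.923, 18.392, -4.016, 83.108, 1.295, 78.541, -3.26], TCP at [0.167, -0.628, 0.201] pointing down, gripper open.
Joint ranges: [-163.93, 163.93], [-17.29, 119.83], [-79.2, 71.16], [3.27, 140.29], [-89.18, 269.18], [5.43, 117.66], [-154.24, 154.24]. Speed limits (degrees/s): [147.25, 147.25, 180, 180, 180, 180, 180].

## Interface

Orientations are given as [roll, pitch, yaw] about the fixed x, y, z axes, in that order (R = Rz(yaw) Ry(pitch) Rx(roll)).
In Python, from cell import env gives the robot as it stands.
- The arm moves only by the tool servo_tool, never from a script. Its argument "moves" is text: rows parted by semicolons, each of 7 numbers parted by spaces: the shift along the tool's x, y, z as a fraction of full scale, then the turn, a rotation vector about the tool's x, y, z as a fraction of full scale, then the gripper's target within -1 to 1 (shut at 1, half-way at 0, fully open at -1). A call has 1 to 20 rows; each row shifts and turns the pose as measured when the row begins, along the tool's axes as they then stand; what a row does not reach is not made up. Full scale, the value 1, is 1000 mm for a shift and 0.5 rad for a turn. A row lasts 1/12 s, in which the tool goes at most 41.7 mm and 7.16 degrees, less where a joint would pass 70% of its speed; a pose out of reach is approached as far as the arm can. A call with a number of a shift or a turn outside -1 to 1 is refused whole. A call with a gripper value outside its range is refused whole. The fingers move at their own pace and stop on an object; "squeeze" is the grip in N (left out, the last holds). Time passes only in rows, so rows that do not move let the fingers close. It gives the time, the measured TCP pose, the force and the opening at its end, in the units of the state.
- env.get_obs(): the state, without advancing time (a new reading comes with each control period).
- env.read_camera(name): name is "scene" or "side" or "wrist"; returns a dict with "img" (400x640x3 uint8, red, green, blue), "range_z" (400x640 float32, m along the optical axis (not along the pixel's ray), 0 where there is no reading), "mtx" (3x3 intrinsics, pixels), "k1" (the pictures are not rectified: a ray, as slopes to the right and down, at radius r is drawn at 1 + k1 r^2 times it, then the intrinsics apply), "T" (4x4, takes a point from camera to world coordinates); the wrist camera has in their place "hand_eye" (4x4, takes a point from camera to tool coordinates, whose origin is the TCP and whose axes are the flange's). Camera axes: x right, y up, looking along -z (the intrinsics and any distortion apply to the point x, -y, -z); pixel columns grow to the right and rows downward; lengths in m; the calibration is good to about 2 mm. A picture is of the moment at which its call begins: read the wrist's pose just before it.
- env.sign_off(): hands the job in, once; it reports no verdict.
The state is a dict: "time_s": time; "qpos": joint angles; "joint_velocities": joint speeds; "effort": joint torques, N m; "tool_pos": TCP position; "tool_rot": TCP orientation; "force": force on the tool from outside, world axes, zero at the start; "wrist_torque": the same for the moment, N m; "grip_width": finger opening in m.
Only numpy, scipy, OpenCV 4.12 (cv2) and the standard library are available. Lean on these libraries where they do the work, as an engineer would, in place of code of your own. Each camera call takes 0.05 s, during which the arm holds its last target.

## Task

Stand the four orange-capped white jars on the blue pads in order of size, one jar centred on each pad: the smallest on the pad next to the red post, rising to the largest next to the yellow post. Keep the jars upright all the way and let go of them all.

Things in the scene. Friction and masses are not known exactly. Their poses are not given: they have to be found in the camera images.
- jar30_mid (a point): the smallest of four upright white plastic screw-cap jars with flat orange caps: a loose plain cylinder 30 mm across and 48 mm tall overall, cap as wide as the body; about 25 to 200 g, the bigger the heavier. This point is on its axis, half-way up (24 mm above its underside); z points up to the cap.
- jar38_mid (a point): the second smallest of four upright white plastic screw-cap jars with flat orange caps: a loose plain cylinder 38 mm across and 56 mm tall overall, cap as wide as the body; about 25 to 200 g, the bigger the heavier. This point is on its axis, half-way up (28 mm above its underside); z points up to the cap.
- jar46_mid (a point): the second largest of four upright white plastic screw-cap jars with flat orange caps: a loose plain cylinder 46 mm across and 64 mm tall overall, cap as wide as the body; about 25 to 200 g, the bigger the heavier. This point is on its axis, half-way up (32 mm above its underside); z points up to the cap.
- jar54_mid (a point): the largest of four upright white plastic screw-cap jars with flat orange caps: a loose plain cylinder 54 mm across and 72 mm tall overall, cap as wide as the body; about 25 to 200 g, the bigger the heavier. This point is on its axis, half-way up (36 mm above its underside); z points up to the cap.
- pad1: first of four like blue round pads, 72 mm across and 2 mm thick, fixed in a straight row, 95 mm apart, on a white strip (100 x 490 mm, 6 mm thick) that lies fixed on the bench beyond the jars; pad1 to pad4 run from the robot's right to its left. Origin at the centre of the pad's underside, 6 mm above the bench; its top is 2 mm higher (8 mm above the bench). x across the row, y along it, z up.
- pad2: second of four like blue round pads, 72 mm across and 2 mm thick, fixed in a straight row, 95 mm apart, on a white strip (100 x 490 mm, 6 mm thick) that lies fixed on the bench beyond the jars; pad1 to pad4 run from the robot's right to its left. Origin at the centre of the pad's underside, 6 mm above the bench; its top is 2 mm higher (8 mm above the bench). x across the row, y along it, z up.
- pad3: third of four like blue round pads, 72 mm across and 2 mm thick, fixed in a straight row, 95 mm apart, on a white strip (100 x 490 mm, 6 mm thick) that lies fixed on the bench beyond the jars; pad1 to pad4 run from the robot's right to its left. Origin at the centre of the pad's underside, 6 mm above the bench; its top is 2 mm higher (8 mm above the bench). x across the row, y along it, z up.
- pad4: last of four like blue round pads, 72 mm across and 2 mm thick, fixed in a straight row, 95 mm apart, on a white strip (100 x 490 mm, 6 mm thick) that lies fixed on the bench beyond the jars; pad1 to pad4 run from the robot's right to its left. Origin at the centre of the pad's underside, 6 mm above the bench; its top is 2 mm higher (8 mm above the bench). x across the row, y along it, z up.
- post_red: red round post, 26 mm across and 30 mm tall, fixed on the white strip in line with the pads, about 80 mm past the centre of the last pad at one end of the row (which end varies). Origin at the centre of its foot, on the strip; z up.
- post_yellow: yellow round post of the same shape and size, fixed in the same way at the other end of the row.
Things that resemble listed ones, but are neither listed nor needed, are in the scene too. What is shaped like the part that bears jar30_mid but black, grey or turquoise is not meant.

How it is judged:
By the outcome, as a careful person would: the job done as asked, in the order asked, and still so for the second after the job is handed in, with the robot touching nothing.
It also fails if it takes over 96 s, if anything falls off the work surface, if the arm or the gripper's body presses on something with over 40 N, if the wrist force passes 120 N, or if a joint passes its speed limit or range.

## Working session

There is one attempt and no reset: what is moved stays moved. The work goes in short steps, Python scripts to look and compute and a tool call to move; the robot and the scene stay as the last step left them, time stands still between calls to the robot, and variables do not carry over. Pictures are saved under pics/ and viewed, and the job is handed in when it is done.

Besides the shell and the picture viewer there is one more tool, called after "Emit:" as a command line: name --argument value ..., lists and objects as JSON in quotes. servo_tool: Moves the arm, as the interface text tells. Its arguments: {"type":"object","properties":{"moves":{"type":"string"},"squeeze":{"type":"number"}},"required":["moves"]}

```bash
ls; mkdir -p pics
python3 - <<'E'
from cell import env
import cv2,numpy as np
o=env.get_obs();print(o)
for n in ["scene","side"]:
    c=env.read_camera(n)
    np.savez(f"pics/{n}0.npz",**{k:v for k,v in c.items()})
    cv2.imwrite(f"pics/{n}0.png",c["img"][:,:,::-1])
    print(n,c["mtx"],c["k1"],c["T"])
E
```

```text
pics
{'time_s': 0.0, 'qpos': array([75.9192717 , 18.43781615, -4.01571551, 83.17438626,  1.29563046,
       78.54157356, -3.2603971 ]), 'joint_velocities': array([ 0.03277333,  0.00526227, -0.0043821 , -0.01402162,  0.07305363,
       -0.09672927,  0.00664848]), 'effort': array([ 7.66321159e-05, -4.91289783e+01, -4.04128879e-01, -3.12522411e+01,
       -6.40806416e-02,  4.39082785e-02,  2.06692084e-04]), 'tool_pos': array([ 0.16680448, -0.62761648,  0.1998802 ]), 'tool_rot': array([-1.79891504e+02,  6.35780691e-03,  1.48903758e+01]), 'force': array([-0.25783224,  0.04721966, -0.94524824]), 'wrist_torque': array([-0.03997951, -0.0136156 , -0.00884184]), 'grip_width': 0.08673965779079672}
scene [[418.24722599   0.         315.7685839 ]
 [  0.         418.24722599 206.6700234 ]
 [  0.           0.           1.        ]] -0.05166728063034959 [[ 0.2416084  -0.82154686  0.51641663  0.99552858]
 [ 0.97034722  0.20848849 -0.12230623 -0.08979935]
 [-0.00718662  0.53065366  0.84755828  0.79207002]
 [ 0.          0.          0.          1.        ]]
side [[391.17021737   0.         320.74538635]
 [  0.         391.17021737 201.76413798]
 [  0.           0.           1.        ]] -0.005696698662502557 [[-9.74423848e-01  1.68519526e-01 -1.48658447e-01  4.06964287e-01]
 [-2.24717120e-01 -7.32548417e-01  6.42553525e-01  5.51399351e-01]
 [-6.16694843e-04  6.59525576e-01  7.51681870e-01  6.78936537e-01]
 [ 0.00000000e+00  0.00000000e+00  0.00000000e+00  1.00000000e+00]]
```

View pics/scene0.png

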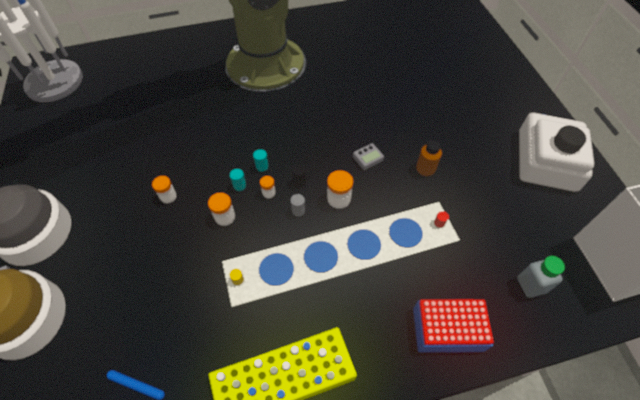

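View pics/side0.png

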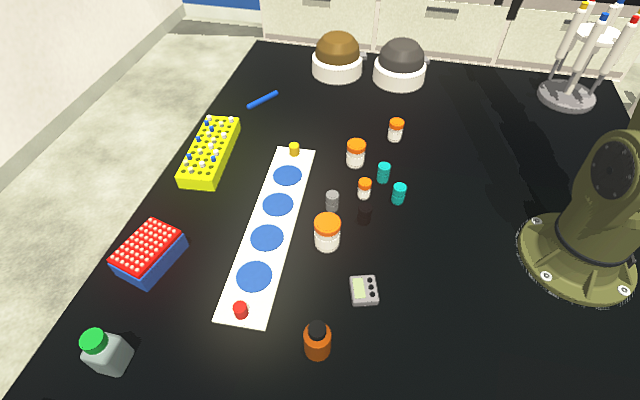

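```bash
cat > h.py <<'E'
import numpy as np,cv2
def cloud(c,T=None):
    T=c["T"] if T is None else T
    h,w=c["range_z"].shape
    u,v=np.meshgrid(np.arange(w),np.arange(h))
    K=c["mtx"];k=float(c["k1"])
    p=cv2.undistortPoints(np.stack([u,v],-1).reshape(-1,1,2).astype(float),K,np.array([k,0,0,0,0])).reshape(h,w,2)
    z=c["range_z"]
    P=np.stack([p[...,0]*z,-p[...,1]*z,-z],-1)
    return P@T[:3,:3].T+T[:3,3]
def blobs(c,W,lo,hi,minA=20):
    hsv=cv2.cvtColor(c["img"],cv2.COLOR_RGB2HSV)
    m=cv2.inRange(hsv,np.array(lo),np.array(hi))
    n,l,s,cen=cv2.connectedComponentsWithStats(m)
    return [(l==i,cen[i],s[i,4]) for i in range(1,n) if s[i,4]>=minA],hsv
E
python3 - <<'E'
from h import *
for n in ["scene","side"]:
    c=dict(np.load(f"pics/{n}0.npz"));W=cloud(c)
    for nm,lo,hi in [("orange",(5,170,120),(18,255,255)),("blue",(100,120,60),(125,255,255)),("yel",(20,170,120),(28,255,255)),("red",(0,170,100),(4,255,255)),("turq",(80,120,60),(97,255,255))]:
        for m,cen,A in blobs(c,W,lo,hi,25)[0]:
            P=W[m&(c["range_z"]>0)]
            if len(P)<10: continue
            zt=np.percentile(P[:,2],90); T=P[P[:,2]>zt-.004]
            (x,y),r=cv2.minEnclosingCircle(T[:,:2].astype(np.float32)*1000)
            print(n,nm,cen.round(),A,"top z %.3f"%zt,"circle",round(x),round(y),round(2*r),"mean",T[:,:2].mean(0).round(4))
c=cv2.imread("pics/scene0.png");s=cv2.resize(c[140:300,130:470],None,fx=2.35,fy=2.35,interpolation=3);cv2.imwrite("pics/crop0.png",s)
E
```

```text
scene orange [431. 154.] 127 top z 0.069 circle 474 301 41 mean [0.4804 0.2966]
scene orange [340. 181.] 497 top z 0.073 circle 505 78 55 mean [0.5057 0.0787]
scene orange [161. 183.] 256 top z 0.057 circle 402 -297 38 mean [ 0.4033 -0.2962]
scene orange [267. 182.] 161 top z 0.049 circle 451 -72 30 mean [ 0.451 -0.072]
scene orange [219. 202.] 395 top z 0.065 circle 489 -177 47 mean [ 0.49   -0.1772]
scene blue [405. 232.] 680 top z 0.010 circle 627 193 68 mean [0.6274 0.193 ]
scene blue [364. 244.] 708 top z 0.009 circle 632 98 68 mean [0.6326 0.0987]
scene blue [321. 256.] 752 top z 0.009 circle 637 4 68 mean [0.6376 0.0038]
scene blue [276. 269.] 788 top z 0.009 circle 642 -91 68 mean [ 0.6422 -0.0911]
scene blue [306. 346.] 25 top z 0.053 circle 816 -68 9 mean [ 0.8164 -0.0681]
scene blue [437. 346.] 56 top z 0.045 circle 872 162 66 mean [0.8727 0.1573]
scene blue [135. 384.] 701 top z 0.016 circle 801 -379 114 mean [ 0.8024 -0.3768]
scene blue [318. 380.] 28 top z 0.053 circle 876 -62 9 mean [ 0.8761 -0.062 ]
scene blue [252. 391.] 34 top z 0.053 circle 867 -172 10 mean [ 0.867
[... 1911 characters left out ...]
side yel [356. 143.] 126 top z 0.065 circle 488 -176 44 mean [ 0.4873 -0.176 ]
side yel [294. 151.] 79 top z 0.033 circle 642 -166 23 mean [ 0.6397 -0.1623]
side yel [365. 181.] 67 top z 0.049 circle 450 -71 28 mean [ 0.4493 -0.07  ]
side yel [328. 222.] 271 top z 0.073 circle 503 80 51 mean [0.5018 0.0813]
side red [634.  19.] 51 top z 0.273 circle -114 -537 16 mean [-0.1117 -0.5361]
side red [145. 249.] 1355 top z 0.057 circle 839 202 140 mean [0.8364 0.2071]
side red [240. 309.] 202 top z 0.037 circle 620 274 24 mean [0.6198 0.2748]
side turq [383. 172.] 258 top z 0.048 circle 414 -133 31 mean [ 0.4135 -0.1311]
side turq [398. 193.] 290 top z 0.048 circle 371 -72 32 mean [ 0.3715 -0.071 ]
```

View pics/crop0.png

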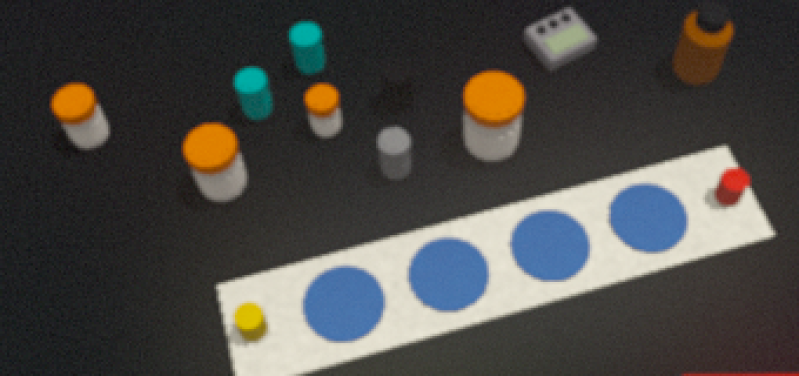

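The caps, with their scene-picture pixels, are:
- jar54 at (340,181)
- jar46 at (219,202)
- jar38 at (161,183)
- jar30 at (267,182)

Things that could be mistaken for them are the turquoise jars at (261,159) and (238,179), the grey jar at (298,204), something black near (298,180), and the amber bottle at (431,154). The measured cap widths (55, 47, 38 and 30 mm) confirm which jar is which. The red post is on the +y side, so jar30 goes on pad4 and jar54 on pad1.

Next I'll locate the grey and black things.

```bash
cat >> h.py <<'E'
from scipy.spatial.transform import Rotation as Ro
def plan(x,y,z,yaw):
    from cell import env
    o=env.get_obs();p=np.array(o["tool_pos"]);R=Ro.from_euler("xyz",o["tool_rot"],degrees=True)
    Rt=Ro.from_euler("xyz",[180,0,yaw],degrees=True)
    d=np.array([x,y,z])-p
    rv=(R.inv()*Rt).as_rotvec()
    print("t%.2f pos"%o["time_s"],p.round(4),"rpy",np.round(o["tool_rot"],2),"w %.4f"%o["grip_width"],"F",np.round(o["force"],1))
    print(" shift tool-now mm",(R.inv().apply(d)*1000).round(1)," in target frame mm",(Rt.inv().apply(d)*1000).round(1)," rotvec/0.5",(rv/0.5).round(3))
E
python3 - <<'E'
from h import *
c=dict(np.load("pics/scene0.npz"));W=cloud(c)
m=((W[...,2]>.012)&(W[...,0]>.33)&(W[...,0]<.58)&(W[...,1]>-.36)&(W[...,1]<.2)&(c["range_z"]>0)).astype(np.uint8)
n,l,s,cen=cv2.connectedComponentsWithStats(m)
for i in range(1,n):
    if s[i,4]<30: continue
    P=W[l==i];zt=np.percentile(P[:,2],95);T=P[P[:,2]>zt-.005]
    print(cen[i].round(),s[i,4],zt.round(3),T.mean(0).round(3),c["img"][l==i].mean(0).round(), cv2.minEnclosingCircle(T[:,:2].astype(np.float32)*1000))
plan(.504,.079,.17,90)
E
```

```text
[367. 155.] 400 0.022 [0.413 0.175 0.02 ] [130. 130. 120.] ((410.6047058105469, 177.05677795410156), 35.0511589050293)
[260. 158.] 214 0.049 [ 0.373 -0.074  0.047] [  3. 127. 121.] ((371.851318359375, -73.77981567382812), 15.439785957336426)
[298. 174.] 217 0.049 [0.439 0.003 0.048] [35. 32. 31.] ((437.4639892578125, 2.764108896255493), 15.59997272491455)
[237. 178.] 227 0.049 [ 0.415 -0.134  0.047] [  6. 129. 123.] ((414.1346435546875, -134.74664306640625), 15.871406555175781)
[339. 187.] 759 0.074 [0.506 0.079 0.072] [180. 121.  45.] ((504.6374816894531, 78.84164428710938), 27.61756706237793)
[163. 188.] 384 0.057 [ 0.403 -0.296  0.055] [176. 118.  47.] ((402.42840576171875, -297.38995361328125), 19.23184585571289)
[267. 185.] 227 0.049 [ 0.451 -0.072  0.048] [176. 113.  38.] ((450.7209777832031, -72.074951171875), 15.071678161621094)
[221. 207.] 552 0.065 [ 0.49  -0.177  0.064] [183. 121.  42.] ((489.03570556640625, -177.4416961669922), 23.449316024780273)
[297. 203.] 238 0.049 [ 0.515 -0.017  0.047] [109. 107. 106.] ((514.3379516601562, -17.060054779052734), 14.970791816711426)
t0.10 pos [ 0.1668 -0.6277  0.2   ] rpy [-1.799e+02  1.000e-02  1.489e+01] w 0.0868 F [0.5 0.5 0.5]
 shift tool-now mm [ 507.5 -596.3   30.9]  in target frame mm [706.7 337.2  30. ]  rotvec/0.5 [-3.000e-03 -2.000e-03 -2.622e+00]
```

Emit:
servo_tool --moves "0 0 0 0 0 -0.24 -1;0 0 0 0 0 -0.24 -1;0 0 0 0 0 -0.24 -1;0 0 0 0 0 -0.24 -1;0 0 0 0 0 -0.24 -1;0 0 0 0 0 -0.24 -1;0 0 0 0 0 -0.14 -1;0 0 0 0 0 0 -1"

```text
time_s: 0.77
tool_pos: [0.166, -0.6248, 0.1944]
tool_rot: [-179.5, -0.5, 62.1]
force: [-0.1, 0.4, 0.1]
grip_width: 0.0871
```

Run:
```python
from h import *
plan(.402,-.296,.15,60)
```

```text
t0.77 pos [ 0.166  -0.6248  0.1944] rpy [-179.54   -0.46   62.15] w 0.0871 F [-0.1  0.4  0.1]
 shift tool-now mm [400.6  55.4  47.2]  in target frame mm [402.7  40.   44.4]  rotvec/0.5 [-0.016 -0.016  0.075]
```

Emit:
servo_tool --moves "0 0 0 -0.016 -0.016 0.075 -1;0.033 0.0033 0.003 0 0 0 -1;0.033 0.0033 0.003 0 0 0 -1;0.033 0.0033 0.003 0 0 0 -1;0.033 0.0033 0.003 0 0 0 -1;0.033 0.0033 0.003 0 0 0 -1;0.033 0.0033 0.003 0 0 0 -1;0.033 0.0033 0.003 0 0 0 -1;0.033 0.0033 0.003 0 0 0 -1;0.033 0.0033 0.003 0 0 0 -1;0.033 0.0033 0.003 0 0 0 -1;0.03 0.0033 0.003 0 0 0 -1;0 0 0 0 0 0 -1"

```text
time_s: 1.85
tool_pos: [0.3867, -0.3221, 0.1539]
tool_rot: [-179.7, -0.0, 57.5]
force: [0.1, 0.0, -0.1]
grip_width: 0.0869
```

Run:
```python
from h import *
plan(.402,-.296,.15,60)
```

```text
t1.85 pos [ 0.3867 -0.3221  0.1539] rpy [-1.7966e+02 -2.0000e-02  5.7520e+01] w 0.0869 F [ 0.1  0.  -0.1]
 shift tool-now mm [30.2 -1.1  4. ]  in target frame mm [30.3  0.2  3.9]  rotvec/0.5 [-0.012 -0.001 -0.087]
```

Emit:
servo_tool --moves "0.015 0 0 -0.012 0 -0.087 -1;0.015 0 0 0 0 0 -1;0.003 0 0 0 0 0 -1;0 0 0 0 0 0 -1"

```text
time_s: 2.18
tool_pos: [0.4053, -0.2898, 0.1533]
tool_rot: [-180.0, -0.1, 60.3]
force: [-0.8, -0.3, -0.6]
grip_width: 0.0871
```

```bash
cat >> h.py <<'E'
def wrist(name=None):
    from cell import env
    o=env.get_obs();c=env.read_camera("wrist")
    B=np.eye(4);B[:3,:3]=Ro.from_euler("xyz",o["tool_rot"],degrees=True).as_matrix();B[:3,3]=o["tool_pos"]
    W=cloud(c,B@c["hand_eye"])
    if name: cv2.imwrite(f"pics/{name}.png",c["img"][:,:,::-1])
    return c,W
def show(c,W,cols=("orange","blue")):
    D={"orange":((5,170,100),(22,255,255)),"blue":((100,120,60),(125,255,255))}
    for nm in cols:
        for m,cen,A in blobs(c,W,*D[nm],300)[0]:
            P=W[m&(c["range_z"]>0)]
            if len(P)<50: continue
            zt=np.percentile(P[:,2],80);T=P[abs(P[:,2]-zt)<.004]
            (x,y),r=cv2.minEnclosingCircle(T[:,:2].astype(np.float32)*1000)
            print(nm,cen.round(),A,"z %.4f"%zt,"circ %.1f %.1f d%.1f"%(x,y,2*r),"mean",T[:,:2].mean(0).round(4))
E
python3 - <<'E'
from h import *
c,W=wrist("w1");show(c,W)
plan(.402,-.296,.03,60)
E
```

```text
t2.23 pos [ 0.4051 -0.2901  0.1534] rpy [-1.7999e+02 -6.0000e-02  6.0280e+01] w 0.0866 F [-0.5  0.6 -0.1]
 shift tool-now mm [ -6.8   0.2 123.3]  in target frame mm [ -6.7   0.2 123.4]  rotvec/0.5 [-0.    -0.002  0.01 ]
```

View pics/w1.png

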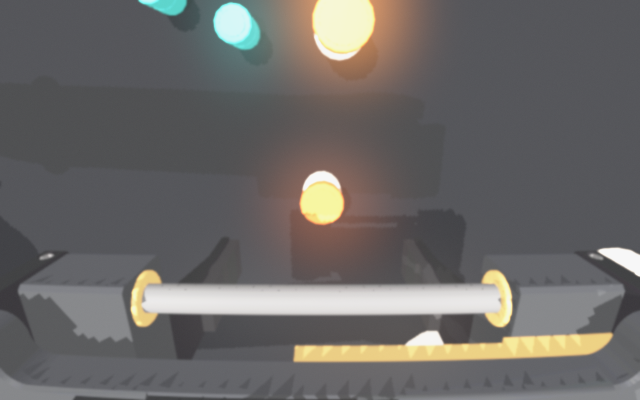

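The wrist picture shows the jar38 cap at (322,203), centred left to right between the jaws. The jar46 cap is at (343,20) and the turquoise jar at (235,23). The picture is overexposed, so I'll use depth instead.

```bash
cat >> h.py <<'E'
def tops(c,W,lo=.03,hi=.1,near=None,rad=.06,band=.004,zfix=None):
    m=((W[...,2]>lo)&(W[...,2]<hi)&(c["range_z"]>.03))
    if near is not None: m&=np.hypot(W[...,0]-near[0],W[...,1]-near[1])<rad
    n,l,s,cen=cv2.connectedComponentsWithStats(m.astype(np.uint8))
    for i in range(1,n):
        if s[i,4]<150: continue
        P=W[l==i];zt=np.percentile(P[:,2],70) if zfix is None else zfix;T=P[abs(P[:,2]-zt)<band]
        if len(T)<50: continue
        (x,y),r=cv2.minEnclosingCircle(T[:,:2].astype(np.float32)*1000)
        print("top px",cen[i].round(),s[i,4],"z %.4f circ %.1f %.1f d%.1f"%(zt,x,y,2*r),"mean",T[:,:2].mean(0).round(4))
E
python3 - <<'E'
from h import *
c,W=wrist();tops(c,W,near=(.44,-.23),rad=.12)
E
```

```text
top px [342.  25.] 2829 z 0.0652 circ 487.1 -179.1 d45.6 mean [ 0.4858 -0.1812]
top px [234.  24.] 1289 z 0.0491 circ 412.5 -134.3 d30.5 mean [ 0.4128 -0.1348]
top px [321. 201.] 1531 z 0.0571 circ 400.5 -297.7 d38.0 mean [ 0.4008 -0.2973]
```

Emit:
servo_tool --moves "-0.004 0 0.012 0 0 0.01 -1;-0.004 0 0.012 0 0 0 -1;0 0 0.012 0 0 0 -1;0 0 0.012 0 0 0 -1;0 0 0.012 0 0 0 -1;0 0 0 0 0 0 -1"

```text
time_s: 2.78
tool_pos: [0.3952, -0.3061, 0.0876]
tool_rot: [180.0, 0.1, 59.1]
force: [-1.4, 0.6, -0.1]
grip_width: 0.0868
```

Run:
```python
from h import *
plan(.401,-.297,.026,60)
```

```text
t2.78 pos [ 0.3952 -0.3061  0.0876] rpy [1.7999e+02 1.1000e-01 5.9130e+01] w 0.0868 F [-1.4  0.6 -0.1]
 shift tool-now mm [10.9  0.3 61.6]  in target frame mm [10.8  0.4 61.6]  rotvec/0.5 [ 0.     0.004 -0.03 ]
```

Emit:
servo_tool --moves "0.004 0 0.01 0 0 -0.02 -1;0.004 0 0.01 0 0 0 -1;0 0 0.01 0 0 0 -1;0 0 0.01 0 0 0 -1;0 0 0 0 0 0 -1;0 0 0 0 0 0 -1"

```text
time_s: 3.28
tool_pos: [0.3976, -0.3008, 0.0424]
tool_rot: [-179.9, 0.1, 59.5]
force: [0.1, 0.4, 0.8]
grip_width: 0.087
```

Run:
```python
from h import *
plan(.401,-.297,.026,60)
```

```text
t3.28 pos [ 0.3976 -0.3008  0.0424] rpy [-1.7993e+02  1.1000e-01  5.9500e+01] w 0.0870 F [0.1 0.4 0.8]
 shift tool-now mm [ 5.   1.  16.4]  in target frame mm [ 5.   1.  16.4]  rotvec/0.5 [-0.002  0.004 -0.017]
```

Emit:
servo_tool --moves "0.003 0.001 0.008 0 0 -0.01 -1;0.002 0 0.008 0 0 0 -1;0 0 0 0 0 0 -1;0 0 0 0 0 0 -1"

```text
time_s: 3.62
tool_pos: [0.4023, -0.2969, 0.0255]
tool_rot: [180.0, 0.1, 59.8]
force: [0.1, 0.5, 0.4]
grip_width: 0.0869
```

Run:
```python
from h import *
plan(.401,-.297,.026,60)
```

```text
t3.62 pos [ 0.4023 -0.2969  0.0255] rpy [1.7997e+02 1.3000e-01 5.9840e+01] w 0.0869 F [0.1 0.5 0.4]
 shift tool-now mm [-0.7 -1.1 -0.5]  in target frame mm [-0.7 -1.1 -0.5]  rotvec/0.5 [ 0.001  0.004 -0.006]
```

Emit:
servo_tool --moves "-0.0007 -0.001 0 0 0 0 1;0 0 0 0 0 0 1;0 0 0 0 0 0 1;0 0 0 0 0 0 1;0 0 0 0 0 0 1;0 0 0 0 0 0 1;0 0 0 0 0 0 1;0 0 0 0 0 0 1;0 0 0 0 0 0 1;0 0 0 0 0 0 1" --squeeze 20

```text
time_s: 4.45
tool_pos: [0.4017, -0.298, 0.027]
tool_rot: [179.8, 0.2, 59.8]
force: [0.5, 0.1, -0.5]
grip_width: 0.037
```

Emit:
servo_tool --moves "0 0 -0.006 0 0 0 1;0 0 -0.012 0 0 0 1;0 0 -0.018 0 0 0 1;0 0 -0.018 0 0 0 1;0 0 -0.018 0 0 0 1;0 0 -0.018 0 0 0 1;0 0 -0.012 0 0 0 1;0 0 -0.008 0 0 0 1;0 0 0 0 0 0 1;0 0 0 0 0 0 1"

```text
time_s: 5.28
tool_pos: [0.4015, -0.2964, 0.1483]
tool_rot: [179.8, 0.2, 59.9]
force: [-0.2, 0.4, -1.4]
grip_width: 0.0371
```

Run:
```python
from h import *
plan(.631,.0995,.15,60)
```

```text
t5.28 pos [ 0.4015 -0.2964  0.1483] rpy [179.76   0.18  59.92] w 0.0371 F [-0.2  0.4 -1.4]
 shift tool-now mm [ 4.576e+02  2.000e-01 -3.100e+00]  in target frame mm [457.6   0.8  -1.7]  rotvec/0.5 [ 0.008  0.006 -0.003]
```

Emit:
servo_tool --moves "0.012 0 0 0.008 0.006 0 1;0.022 0 0 0 0 0 1;0.03 0 -0.001 0 0 0 1;0.03 0 -0.001 0 0 0 1;0.03 0 -0.001 0 0 0 1;0.03 0 -0.001 0 0 0 1;0.03 0 -0.001 0 0 0 1;0.03 0 -0.001 0 0 0 1;0.03 0 0 0 0 0 1;0.03 0 0 0 0 0 1;0.03 0 0 0 0 0 1;0.03 0 0 0 0 0 1;0.03 0 0 0 0 0 1;0.025 0 0 0 0 0 1;0.02 0 0 0 0 0 1;0.012 0 0 0 0 0 1;0.008 0 0 0 0 0 1;0 0 0 0 0 0 1;0 0 0 0 0 0 1"

```text
time_s: 6.87
tool_pos: [0.6132, 0.1129, 0.1346]
tool_rot: [-177.6, -0.1, 60.1]
force: [0.4, 0.0, -0.2]
grip_width: 0.0369
```

Run:
```python
from h import *
plan(.631,.0995,.15,60)
c,W=wrist("w2")
np.savez("pics/w2.npz",W=W,img=c["img"])
```

```text
t6.87 pos [0.6132 0.1129 0.1346] rpy [-1.7759e+02 -9.0000e-02  6.0120e+01] w 0.0369 F [ 0.4  0.  -0.2]
 shift tool-now mm [ -2.7  21.5 -16.3]  in target frame mm [ -2.7  22.1 -15.4]  rotvec/0.5 [-0.084 -0.003  0.004]
```

View pics/w2.png

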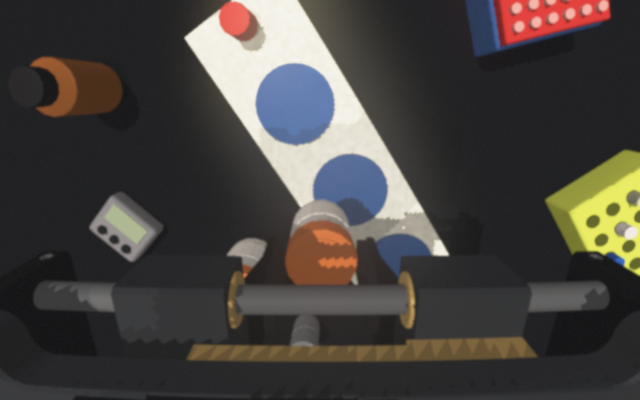

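Run:
```python
from h import *
c,W=wrist();show(c,W,("blue",))
```

```text
blue [493.  28.] 1496 z 0.0435 circ 826.6 158.4 d88.9 mean [0.8005 0.1582]
```

Emit:
servo_tool --moves "0 0.007 0 -0.084 0 0 1;0 0.007 0 0 0 0 1;-0.002 0.004 0 0 0 0 1;0 0 0 0 0 0 1;0 0 0 0 0 0 1"

```text
time_s: 7.38
tool_pos: [0.6283, 0.0933, 0.135]
tool_rot: [179.9, 0.1, 59.5]
force: [0.2, 0.2, -1.2]
grip_width: 0.037
```

Run:
```python
from h import *
plan(.631,.0995,.035,60)
```

```text
t7.38 pos [0.6283 0.0933 0.135 ] rpy [1.7987e+02 1.3000e-01 5.9540e+01] w 0.0370 F [ 0.2  0.2 -1.2]
 shift tool-now mm [  6.9  -1.1 100. ]  in target frame mm [  6.7  -0.8 100. ]  rotvec/0.5 [ 0.005  0.005 -0.016]
```

```bash
cat >> h.py <<'E'
def pads(c,W):
    hsv=cv2.cvtColor(c["img"],cv2.COLOR_RGB2HSV)
    m=cv2.inRange(hsv,np.array((100,90,25)),np.array((125,255,255)))
    m[(W[...,2]>.025)|(c["range_z"]<.03)]=0
    n,l,s,cen=cv2.connectedComponentsWithStats(m)
    for i in range(1,n):
        if s[i,4]<600: continue
        P=W[l==i]
        (x,y),r=cv2.minEnclosingCircle(P[:,:2].astype(np.float32)*1000)
        print("pad px",cen[i].round(),s[i,4],"z %.4f circ %.1f %.1f d%.1f"%(np.median(P[:,2]),x,y,2*r),"mean",P[:,:2].mean(0).round(4))
E
python3 - <<'E'
from h import *
c,W=wrist();pads(c,W)
E
```

```text
pad px [261.  93.] 4859 z 0.0084 circ 624.6 192.5 d69.6 mean [0.6252 0.1932]
pad px [319. 175.] 3379 z 0.0085 circ 629.8 97.7 d69.0 mean [0.6319 0.1026]
pad px [386. 244.] 1053 z 0.0082 circ 648.5 3.0 d62.2 mean [0.6537 0.0057]
```

Emit:
servo_tool --moves "0.003 -0.0005 0.012 0.005 0.005 -0.016 1;0.002 0 0.014 0 0 0 1;0 0 0.014 0 0 0 1;0 0 0.014 0 0 0 1;0 0 0.014 0 0 0 1;0 0 0.008 0 0 0 1;0 0 0 0 0 0 1;0 0 0 0 0 0 1"

```text
time_s: 8.1
tool_pos: [0.6282, 0.0988, 0.0478]
tool_rot: [-179.6, 0.1, 60.1]
force: [-0.7, 0.0, -0.1]
grip_width: 0.037
```

Run:
```python
from h import *
plan(.6305,.0985,.0355,60)
```

```text
t8.10 pos [0.6282 0.0988 0.0478] rpy [-1.7961e+02  7.0000e-02  6.0060e+01] w 0.0370 F [-0.7  0.  -0.1]
 shift tool-now mm [ 0.8  2.2 12.3]  in target frame mm [ 0.8  2.1 12.3]  rotvec/0.5 [-0.014  0.002  0.002]
```

Emit:
servo_tool --moves "0.001 0.002 0.005 -0.014 0 0 1;0 0 0.004 0 0 0 1;0 0 0.001 0 0 0 1;0 0 0 0 0 0 1;0 0 0 0 0 0 1"

```text
time_s: 8.52
tool_pos: [0.6319, 0.0996, 0.0383]
tool_rot: [179.8, -0.0, 60.1]
force: [-0.1, 0.1, -0.5]
grip_width: 0.0372
```

Run:
```python
from h import *
plan(.6305,.0985,.0355,60)
```

```text
t8.52 pos [0.6319 0.0996 0.0383] rpy [ 1.7983e+02 -4.0000e-02  6.0090e+01] w 0.0372 F [-0.1  0.1 -0.5]
 shift tool-now mm [-1.6 -0.7  2.8]  in target frame mm [-1.6 -0.7  2.8]  rotvec/0.5 [ 0.006 -0.001  0.003]
```

Emit:
servo_tool --moves "-0.001 -0.0007 0.002 0 0 0 1;0 0 0.001 0 0 0 1;0 0 0.001 0 0 0 1;0 0 0 0 0 0 1"

```text
time_s: 8.85
tool_pos: [0.6317, 0.099, 0.0354]
tool_rot: [179.7, -0.1, 60.1]
force: [-0.4, 0.4, -1.5]
grip_width: 0.0369
```

Emit:
servo_tool --moves "-0.001 0 0.0007 0 0 0 1;0 0 0.0005 0 0 0 1;0 0 0 0 0 0 1"

```text
time_s: 9.1
tool_pos: [0.6317, 0.0989, 0.0351]
tool_rot: [179.7, -0.2, 60.1]
force: [-0.2, -0.2, -0.1]
grip_width: 0.037
```

Emit:
servo_tool --moves "0 0 0 0 0 0 -0.4;0 0 0 0 0 0 -0.4;0 0 0 0 0 0 -0.4;0 0 0 0 0 0 -0.4;0 0 0 0 0 0 -0.4;0 0 -0.01 0 0 0 -0.4;0 0 -0.014 0 0 0 -0.4;0 0 -0.018 0 0 0 -0.4;0 0 -0.022 0 0 0 -0.4;0 0 -0.022 0 0 0 -0.4;0 0 -0.018 0 0 0 -0.4;0 0 -0.01 0 0 0 -0.4;0 0 0 0 0 0 -0.4;0 0 0 0 0 0 -0.4"

```text
time_s: 10.27
tool_pos: [0.6317, 0.0993, 0.1626]
tool_rot: [179.4, -0.3, 60.1]
force: [0.9, -0.0, -0.6]
grip_width: 0.0606
```

Run:
```python
from h import *
plan(.4505,-.0715,.15,60)
c,W=wrist("w3");tops(c,W,.055,.08,near=(.63,.1));pads(c,W)
```

```text
t10.27 pos [0.6317 0.0993 0.1626] rpy [179.42  -0.33  60.14] w 0.0606 F [ 0.9 -0.  -0.6]
 shift tool-now mm [-238.4  -72.2   10.5]  in target frame mm [-238.5  -71.5   12.6]  rotvec/0.5 [ 0.02  -0.012  0.005]
top px [319. 194.] 1426 z 0.0652 circ 630.4 98.8 d37.8 mean [0.6309 0.0995]
pad px [266. 101.] 3982 z 0.0084 circ 624.8 192.7 d69.0 mean [0.6251 0.1932]
pad px [316. 169.] 1325 z 0.0084 circ 629.9 98.0 d68.3 mean [0.6339 0.111 ]
pad px [361. 250.] 2038 z 0.0082 circ 634.7 3.4 d69.5 mean [0.6311 0.0067]
```

View pics/w3.png

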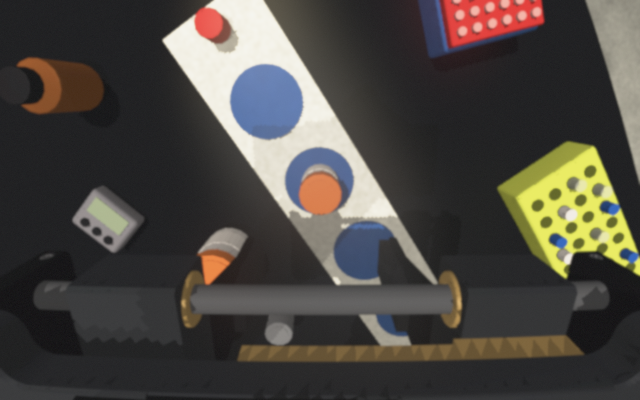

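jar38's cap is at (319,194), standing on pad3 within about 1 mm of the pad centre. Next is jar30.

Emit:
servo_tool --moves "-0.01 -0.003 0 0.02 -0.012 0.005 -0.4;-0.02 -0.006 0 0 0 0 -0.4;-0.027 -0.008 0.001 0 0 0 -0.4;-0.027 -0.008 0.001 0 0 0 -0.4;-0.027 -0.008 0.001 0 0 0 -0.4;-0.027 -0.008 0.001 0 0 0 -0.4;-0.027 -0.008 0 0 0 0 -0.4;-0.027 -0.008 0 0 0 0 -0.4;-0.02 -0.006 0 0 0 0 -0.4;-0.015 -0.004 0 0 0 0 -0.4;-0.008 -0.003 0 0 0 0 -0.4;0 0 0 0 0 0 -0.4;0 0 0 0 0 0 -0.4"

```text
time_s: 11.4
tool_pos: [0.4262, -0.081, 0.1415]
tool_rot: [-177.8, 0.7, 59.4]
force: [-0.1, 1.0, 0.1]
grip_width: 0.0612
```

Run:
```python
from h import *
plan(.4505,-.0715,.13,60)
c,W=wrist("w4");tops(c,W,.035,.08,near=(.45,-.07),rad=.05)
```

```text
t11.40 pos [ 0.4262 -0.081   0.1415] rpy [-177.8     0.66   59.44] w 0.0612 F [-0.1  1.   0.1]
 shift tool-now mm [20.7 16.6 10.6]  in target frame mm [20.4 16.3 11.5]  rotvec/0.5 [-0.077  0.023 -0.02 ]
top px [343. 171.] 1003 z 0.0491 circ 448.7 -72.3 d29.9 mean [ 0.4488 -0.0717]
```

Emit:
servo_tool --moves "0.007 0.006 0 -0.077 0.023 -0.02 -0.4;0.007 0.006 0.006 0 0 0 -0.4;0.004 0.003 0.01 0 0 0 -0.4;0 0 0.01 0 0 0 -0.4;0 0 0.005 0 0 0 -0.4;0 0 0 0 0 0 -0.4;0 0 0 0 0 0 -0.4"

```text
time_s: 12.03
tool_pos: [0.4494, -0.0679, 0.1051]
tool_rot: [-179.7, -0.2, 60.4]
force: [-0.5, 0.8, 0.9]
grip_width: 0.0611
```

Run:
```python
from h import *
plan(.4495,-.072,.022,60)
c,W=wrist("w5");tops(c,W,.035,.08,near=(.45,-.07),rad=.05)
```

```text
t12.03 pos [ 0.4494 -0.0679  0.1051] rpy [-179.66   -0.19   60.43] w 0.0611 F [-0.5  0.8  0.9]
 shift tool-now mm [-3.8  2.6 83. ]  in target frame mm [-3.5  2.2 83.1]  rotvec/0.5 [-0.012 -0.007  0.015]
top px [324. 211.] 1238 z 0.0490 circ 448.7 -72.3 d29.8 mean [ 0.4489 -0.0715]
```

View pics/w5.png

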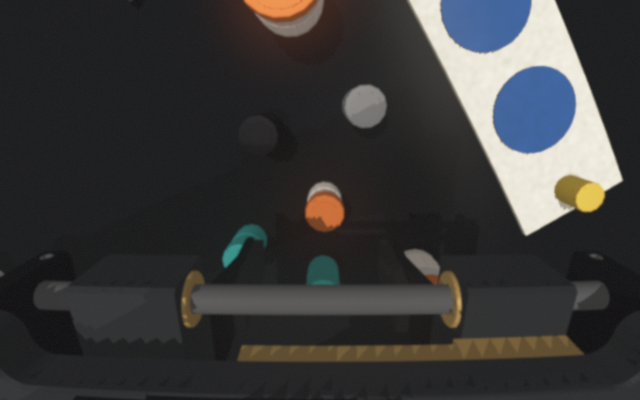

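jar30's orange cap is at (324,211), centred between the jaws. The grey (364,105), black (259,133) and turquoise jars are clear of the fingers. I'll go down now.

Emit:
servo_tool --moves "-0.002 0.001 0.01 -0.012 -0.007 0.015 -0.4;-0.001 0.001 0.014 0 0 0 -0.4;0 0 0.014 0 0 0 -0.4;0 0 0.012 0 0 0 -0.4;0 0 0.008 0 0 0 -0.4;0 0 0.003 0 0 0 -0.4;0 0 0 0 0 0 -0.4;0 0 0 0 0 0 -0.4"

```text
time_s: 12.75
tool_pos: [0.4517, -0.0736, 0.0447]
tool_rot: [179.7, 0.0, 59.8]
force: [-0.5, 1.0, 0.3]
grip_width: 0.0612
```

Run:
```python
from h import *
plan(.4492,-.072,.022,60)
```

```text
t12.75 pos [ 0.4517 -0.0736  0.0447] rpy [1.7967e+02 2.0000e-02 5.9840e+01] w 0.0612 F [-0.5  1.   0.3]
 shift tool-now mm [ 0.2 -3.1 22.7]  in target frame mm [ 0.2 -3.  22.7]  rotvec/0.5 [ 0.012  0.001 -0.005]
```

Emit:
servo_tool --moves "0 -0.002 0.007 0.012 0 0 -0.4;0 -0.001 0.007 0 0 0 -0.4;0 0 0.006 0 0 0 -0.4;0 0 0.002 0 0 0 -0.4;0 0 0 0 0 0 -0.4;0 0 0 0 0 0 -0.4"

```text
time_s: 13.25
tool_pos: [0.4504, -0.0725, 0.0222]
tool_rot: [179.9, 0.0, 59.8]
force: [-0.4, -0.3, 0.8]
grip_width: 0.061
```

Run:
```python
from h import *
plan(.4492,-.072,.022,60)
```

```text
t13.25 pos [ 0.4504 -0.0725  0.0222] rpy [179.86   0.    59.83] w 0.0610 F [-0.4 -0.3  0.8]
 shift tool-now mm [-0.2 -1.3  0.2]  in target frame mm [-0.2 -1.3  0.2]  rotvec/0.5 [ 0.005  0.    -0.006]
```

Emit:
servo_tool --moves "0 -0.001 0 0 0 0 1;0 0 0 0 0 0 1;0 0 0 0 0 0 1;0 0 0 0 0 0 1;0 0 0 0 0 0 1;0 0 0 0 0 0 1;0 0 0 0 0 0 1;0 0 0 0 0 0 1" --squeeze 15

```text
time_s: 13.92
tool_pos: [0.4501, -0.0721, 0.0229]
tool_rot: [179.8, -0.0, 59.8]
force: [-0.8, 0.5, 0.1]
grip_width: 0.0288
```

Emit:
servo_tool --moves "0 0 -0.006 0 0 0 1;0 0 -0.012 0 0 0 1;0 0 -0.018 0 0 0 1;0 0 -0.02 0 0 0 1;0 0 -0.02 0 0 0 1;0 0 -0.018 0 0 0 1;0 0 -0.012 0 0 0 1;0 0 -0.008 0 0 0 1;0 0 0 0 0 0 1;0 0 0 0 0 0 1"

```text
time_s: 14.75
tool_pos: [0.4485, -0.0708, 0.1442]
tool_rot: [179.9, -0.0, 59.9]
force: [-0.9, 0.0, 0.1]
grip_width: 0.0288
```

Run:
```python
from h import *
plan(.6252,.193,.14,60)
```

```text
t14.75 pos [ 0.4485 -0.0708  0.1442] rpy [ 1.7987e+02 -1.0000e-02  5.9940e+01] w 0.0288 F [-0.9  0.   0.1]
 shift tool-now mm [316.8  20.8   4.3]  in target frame mm [316.8  21.1   4.2]  rotvec/0.5 [ 0.004 -0.    -0.002]
```

Emit:
servo_tool --moves "0.01 0.001 0 0 0 0 1;0.02 0.002 -0.001 0 0 0 1;0.028 0.003 -0.001 0 0 0 1;0.028 0.003 -0.001 0 0 0 1;0.028 0.003 -0.001 0 0 0 1;0.028 0.003 -0.001 0 0 0 1;0.028 0.003 -0.001 0 0 0 1;0.028 0.003 -0.001 0 0 0 1;0.028 0.003 0 0 0 0 1;0.028 0.003 0 0 0 0 1;0.024 0.003 0 0 0 0 1;0.018 0.002 0 0 0 0 1;0.012 0.001 0 0 0 0 1;0.006 0 0 0 0 0 1;0 0 0 0 0 0 1;0 0 0 0 0 0 1"

```text
time_s: 16.08
tool_pos: [0.632, 0.192, 0.1261]
tool_rot: [-178.4, 0.9, 59.5]
force: [0.6, 0.5, 0.3]
grip_width: 0.0284
```

Run:
```python
from h import *
plan(.6252,.193,.0315,60)
```

```text
t16.08 pos [0.632  0.192  0.1261] rpy [-178.41    0.93   59.54] w 0.0284 F [0.6 0.5 0.3]
 shift tool-now mm [-1.1 -3.7 94.7]  in target frame mm [-2.6 -6.4 94.6]  rotvec/0.5 [-0.055  0.032 -0.016]
```

Emit:
servo_tool --moves "-0.001 -0.003 0.008 -0.055 0.032 -0.016 1;-0.001 -0.002 0.014 0 0 0 1;0 -0.001 0.016 0 0 0 1;0 0 0.014 0 0 0 1;0 0 0.012 0 0 0 1;0 0 0.006 0 0 0 1;0 0 0 0 0 0 1;0 0 0 0 0 0 1"

```text
time_s: 16.75
tool_pos: [0.6239, 0.1844, 0.0517]
tool_rot: [179.8, 0.3, 59.6]
force: [-0.5, -0.9, -0.1]
grip_width: 0.0289
```

Run:
```python
from h import *
plan(.6252,.193,.0315,60)
```

```text
t16.75 pos [0.6239 0.1844 0.0517] rpy [179.84   0.32  59.58] w 0.0289 F [-0.5 -0.9 -0.1]
 shift tool-now mm [ 8.2 -3.3 20.2]  in target frame mm [ 8.1 -3.2 20.2]  rotvec/0.5 [ 0.006  0.011 -0.015]
```

Emit:
servo_tool --moves "0.004 -0.0015 0.005 0.006 0.011 -0.015 1;0.003 -0.001 0.005 0 0 0 1;0.001 0 0.004 0 0 0 1;0 0 0.002 0 0 0 1;0 0 0 0 0 0 1;0 0 0 0 0 0 1"

```text
time_s: 17.25
tool_pos: [0.6279, 0.1944, 0.0362]
tool_rot: [179.9, -0.2, 60.0]
force: [-1.2, 0.6, 0.4]
grip_width: 0.0288
```

Run:
```python
from h import *
plan(.6252,.193,.031,60)
```

```text
t17.25 pos [0.6279 0.1944 0.0362] rpy [179.91  -0.21  60.04] w 0.0288 F [-1.2  0.6  0.4]
 shift tool-now mm [-2.6 -1.7  5.2]  in target frame mm [-2.6 -1.6  5.2]  rotvec/0.5 [ 0.003 -0.007  0.001]
```

Emit:
servo_tool --moves "-0.0013 -0.001 0.002 0 -0.007 0 1;-0.0005 -0.0005 0.002 0 0 0 1;0 0 0.001 0 0 0 1;0 0 0 0 0 0 1;0 0 0 0 0 0 1"

```text
time_s: 17.67
tool_pos: [0.6258, 0.1937, 0.0314]
tool_rot: [179.9, -0.0, 60.1]
force: [-0.0, 0.5, -0.3]
grip_width: 0.0287
```

Run:
```python
from h import *
plan(.6252,.193,.031,60)
```

```text
t17.67 pos [0.6258 0.1937 0.0314] rpy [ 1.7986e+02 -2.0000e-02  6.0050e+01] w 0.0287 F [-0.   0.5 -0.3]
 shift tool-now mm [-0.9 -0.2  0.4]  in target frame mm [-0.9 -0.2  0.4]  rotvec/0.5 [ 0.005 -0.001  0.002]
```

Emit:
servo_tool --moves "-0.0005 0 0.0006 0 0 0 1;0 0 0.0003 0 0 0 1;0 0 0 0 0 0 1;0 0 0 0 0 0 -0.2;0 0 0 0 0 0 -0.2;0 0 0 0 0 0 -0.2;0 0 0 0 0 0 -0.2;0 0 0 0 0 0 -0.2;0 0 -0.01 0 0 0 -0.2;0 0 -0.014 0 0 0 -0.2;0 0 -0.018 0 0 0 -0.2;0 0 -0.022 0 0 0 -1;0 0 -0.022 0 0 0 -1;0 0 -0.018 0 0 0 -1;0 0 -0.01 0 0 0 -1;0 0 0 0 0 0 -1;0 0 0 0 0 0 -1"

```text
time_s: 19.08
tool_pos: [0.6261, 0.1945, 0.1587]
tool_rot: [179.6, -0.3, 60.1]
force: [-0.1, 0.4, 0.0]
grip_width: 0.0831
```

Run:
```python
from h import *
plan(.503,.079,.15,60)
c,W=wrist("w6");tops(c,W,.045,.08,near=(.63,.19),rad=.05);pads(c,W)
```

```text
t19.08 pos [0.6261 0.1945 0.1587] rpy [179.64  -0.26  60.1 ] w 0.0831 F [-0.1  0.4  0. ]
 shift tool-now mm [-161.5  -49.2    7.6]  in target frame mm [-161.6  -48.9    8.7]  rotvec/0.5 [ 0.013 -0.009  0.004]
top px [320. 193.] 883 z 0.0570 circ 624.1 193.2 d30.2 mean [0.6246 0.1939]
pad px [470.  75.] 1241 z 0.0153 circ 799.2 210.0 d122.9 mean [0.799  0.2127]
pad px [342. 177.] 613 z 0.0084 circ 634.7 185.7 d63.0 mean [0.6469 0.1855]
pad px [401. 325.] 763 z 0.0083 circ 621.2 -6.5 d59.3 mean [ 0.6207 -0.0076]
```

View pics/w6.png

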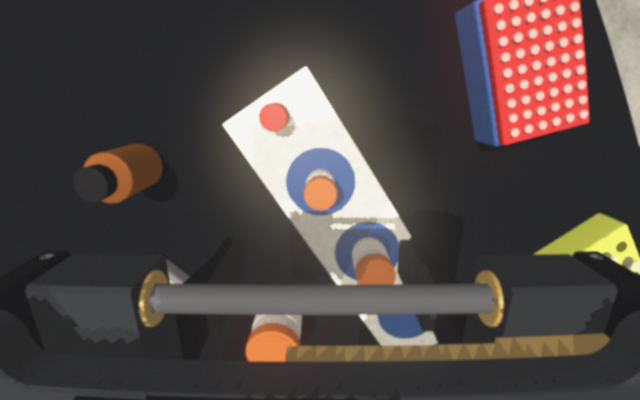

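jar30's cap is at (320,193), standing on pad4 beside the red post and well centred. Next is jar54, to pad1.

Emit:
servo_tool --moves "-0.01 -0.003 0 0.013 -0.009 0.004 -1;-0.018 -0.006 0 0 0 0 -1;-0.024 -0.007 0 0 0 0 -1;-0.024 -0.007 0 0 0 0 -1;-0.024 -0.007 0 0 0 0 -1;-0.024 -0.007 0 0 0 0 -1;-0.016 -0.006 0 0 0 0 -1;-0.01 -0.004 0 0 0 0 -1;-0.005 -0.002 0 0 0 0 -1;0 0 0 0 0 0 -1;0 0 0 0 0 0 -1"

```text
time_s: 20.05
tool_pos: [0.4869, 0.0732, 0.1438]
tool_rot: [-178.5, 1.0, 59.7]
force: [-0.5, 0.6, 0.3]
grip_width: 0.087
```

Run:
```python
from h import *
plan(.503,.079,.12,60)
c,W=wrist("w7");tops(c,W,.045,.08,near=(.503,.079),rad=.05)
```

```text
t20.05 pos [0.4869 0.0732 0.1438] rpy [-178.52    1.03   59.66] w 0.0870 F [-0.5  0.6  0.3]
 shift tool-now mm [13.5 11.6 23.2]  in target frame mm [13.  11.  23.8]  rotvec/0.5 [-0.052  0.036 -0.012]
top px [338. 183.] 3661 z 0.0732 circ 502.8 78.6 d53.8 mean [0.5033 0.0796]
```

Emit:
servo_tool --moves "0.005 0.004 0.002 -0.052 0.036 -0.012 -1;0.005 0.004 0.006 0 0 0 -1;0.003 0.002 0.006 0 0 0 -1;0 0 0.004 0 0 0 -1;0 0 0 0 0 0 -1;0 0 0 0 0 0 -1"

```text
time_s: 20.6
tool_pos: [0.5044, 0.0846, 0.1238]
tool_rot: [-179.8, -0.3, 60.4]
force: [0.8, 1.4, -0.6]
grip_width: 0.0875
```

Run:
```python
from h import *
plan(.503,.0788,.036,60)
```

```text
t20.60 pos [0.5044 0.0846 0.1238] rpy [-179.81   -0.29   60.36] w 0.0875 F [ 0.8  1.4 -0.6]
 shift tool-now mm [-6.2  2.  87.7]  in target frame mm [-5.7  1.7 87.8]  rotvec/0.5 [-0.007 -0.01   0.013]
```

Emit:
servo_tool --moves "-0.003 0.001 0.006 -0.007 -0.01 0.013 -1;-0.002 0.001 0.01 0 0 0 -1;0 0 0.012 0 0 0 -1;0 0 0.01 0 0 0 -1;0 0 0.008 0 0 0 -1;0 0 0 0 0 0 -1;0 0 0 0 0 0 -1"

```text
time_s: 21.18
tool_pos: [0.5024, 0.0785, 0.0718]
tool_rot: [-179.9, 0.1, 60.0]
force: [0.7, -0.3, 1.7]
grip_width: 0.0873
```

Run:
```python
from h import *
plan(.503,.0788,.036,60)
```

```text
t21.18 pos [0.5024 0.0785 0.0718] rpy [-1.799e+02  9.000e-02  5.995e+01] w 0.0873 F [ 0.7 -0.3  1.7]
 shift tool-now mm [ 0.7  0.5 35.8]  in target frame mm [ 0.6  0.4 35.8]  rotvec/0.5 [-0.003  0.003 -0.002]
```

Emit:
servo_tool --moves "0.0005 0 0.008 0 0 0 -1;0 0 0.01 0 0 0 -1;0 0 0.009 0 0 0 -1;0 0 0.006 0 0 0 -1;0 0 0.002 0 0 0 -1;0 0 0 0 0 0 -1;0 0 0 0 0 0 -1"

```text
time_s: 21.77
tool_pos: [0.5026, 0.0791, 0.0329]
tool_rot: [-179.9, 0.1, 60.0]
force: [0.3, -0.4, 0.3]
grip_width: 0.0869
```

Run:
```python
from h import *
plan(.503,.0788,.036,60)
```

```text
t21.77 pos [0.5026 0.0791 0.0329] rpy [-1.7989e+02  8.0000e-02  5.9960e+01] w 0.0869 F [ 0.3 -0.4  0.3]
 shift tool-now mm [-0.1  0.5 -3.1]  in target frame mm [-0.1  0.5 -3.1]  rotvec/0.5 [-0.004  0.003 -0.001]
```

Emit:
servo_tool --moves "0 0 -0.002 0 0 0 -1;0 0 0 0 0 0 1;0 0 0 0 0 0 1;0 0 0 0 0 0 1;0 0 0 0 0 0 1;0 0 0 0 0 0 1;0 0 0 0 0 0 1;0 0 0 0 0 0 1;0 0 0 0 0 0 1" --squeeze 30

```text
time_s: 22.52
tool_pos: [0.5042, 0.0793, 0.0369]
tool_rot: [179.9, -0.0, 60.0]
force: [-0.2, 0.2, -0.2]
grip_width: 0.0535
```

Emit:
servo_tool --moves "0 0 -0.006 0 0 0 1;0 0 -0.012 0 0 0 1;0 0 -0.018 0 0 0 1;0 0 -0.02 0 0 0 1;0 0 -0.02 0 0 0 1;0 0 -0.018 0 0 0 1;0 0 -0.012 0 0 0 1;0 0 -0.008 0 0 0 1;0 0 0 0 0 0 1;0 0 0 0 0 0 1"

```text
time_s: 23.35
tool_pos: [0.5022, 0.0803, 0.1611]
tool_rot: [180.0, 0.1, 60.1]
force: [0.9, -0.2, -1.3]
grip_width: 0.0535
```

Run:
```python
from h import *
plan(.6402,-.0913,.15,60)
```

```text
t23.35 pos [0.5022 0.0803 0.1611] rpy [1.7999e+02 5.0000e-02 6.0110e+01] w 0.0535 F [ 0.9 -0.2 -1.3]
 shift tool-now mm [-80.  205.2  11.2]  in target frame mm [-79.6 205.3  11.1]  rotvec/0.5 [0.    0.002 0.004]
```

Emit:
servo_tool --moves "-0.004 0.01 0 0 0 0 1;-0.007 0.018 0 0 0 0 1;-0.009 0.023 0 0 0 0 1;-0.009 0.023 0 0 0 0 1;-0.009 0.023 0 0 0 0 1;-0.009 0.023 0 0 0 0 1;-0.009 0.023 0 0 0 0 1;-0.009 0.023 0 0 0 0 1;-0.007 0.018 0 0 0 0 1;-0.004 0.012 0 0 0 0 1;-0.003 0.007 0 0 0 0 1;0 0 0 0 0 0 1;0 0 0 0 0 0 1"

```text
time_s: 24.43
tool_pos: [0.6398, -0.1074, 0.1412]
tool_rot: [-178.8, 0.8, 60.0]
force: [-0.5, 0.4, -1.4]
grip_width: 0.0533
```

Run:
```python
from h import *
plan(.6402,-.0913,.0455,60)
c,W=wrist("w8");pads(c,W)
```

```text
t24.43 pos [ 0.6398 -0.1074  0.1412] rpy [-178.78    0.83   60.  ] w 0.0533 F [-0.5  0.4 -1.4]
 shift tool-now mm [15.5 -5.7 95.7]  in target frame mm [14.1 -7.7 95.7]  rotvec/0.5 [-0.043  0.029 -0.   ]
pad px [192.  14.] 1319 z 0.0085 circ 619.8 88.1 d57.6 mean [0.6157 0.0804]
pad px [259.  81.] 4816 z 0.0085 circ 634.7 2.8 d69.9 mean [0.6353 0.0034]
pad px [316. 162.] 3235 z 0.0085 circ 639.8 -91.8 d68.9 mean [ 0.6423 -0.0865]
```

View pics/w8.png

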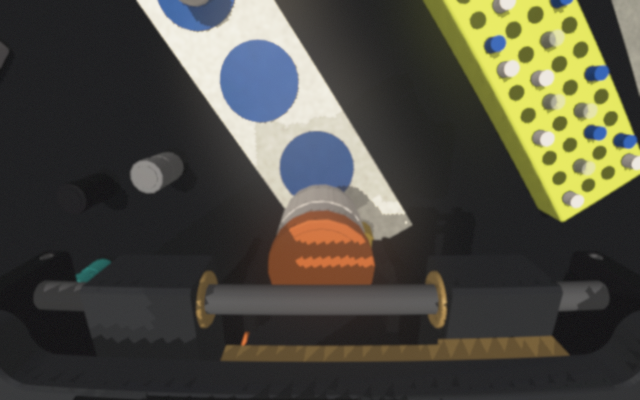

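Emit:
servo_tool --moves "0.005 -0.002 0.004 -0.043 0.029 0 1;0.005 -0.002 0.01 0 0 0 1;0.003 -0.001 0.014 0 0 0 1;0 0 0.014 0 0 0 1;0 0 0.012 0 0 0 1;0 0 0.007 0 0 0 1;0 0 0 0 0 0 1;0 0 0 0 0 0 1"

```text
time_s: 25.15
tool_pos: [0.6384, -0.0858, 0.0738]
tool_rot: [-179.8, 0.1, 60.5]
force: [0.4, 0.8, -0.7]
grip_width: 0.0531
```

Run:
```python
from h import *
plan(.6402,-.0913,.0455,60)
```

```text
t25.15 pos [ 0.6384 -0.0858  0.0738] rpy [-1.7978e+02  1.2000e-01  6.0540e+01] w 0.0531 F [ 0.4  0.8 -0.7]
 shift tool-now mm [-3.8  4.3 28.3]  in target frame mm [-3.9  4.3 28.3]  rotvec/0.5 [-0.008  0.004  0.019]
```

Emit:
servo_tool --moves "-0.002 0.002 0.006 -0.008 0 0.019 1;-0.001 0.001 0.008 0 0 0 1;0 0 0.007 0 0 0 1;0 0 0.004 0 0 0 1;0 0 0 0 0 0 1;0 0 0 0 0 0 1"

```text
time_s: 25.65
tool_pos: [0.6409, -0.0912, 0.0474]
tool_rot: [179.8, 0.1, 59.9]
force: [0.4, 0.4, -1.8]
grip_width: 0.0532
```

Run:
```python
from h import *
plan(.6402,-.0913,.045,60)
```

```text
t25.65 pos [ 0.6409 -0.0912  0.0474] rpy [1.7984e+02 9.0000e-02 5.9860e+01] w 0.0532 F [ 0.4  0.4 -1.8]
 shift tool-now mm [-0.4 -0.5  2.4]  in target frame mm [-0.4 -0.5  2.4]  rotvec/0.5 [ 0.006  0.003 -0.005]
```

Emit:
servo_tool --moves "-0.0004 -0.0005 0.001 0.006 0.003 0 1;0 0 0.001 0 0 0 1;0 0 0.0005 0 0 0 1;0 0 0 0 0 0 1"

```text
time_s: 25.98
tool_pos: [0.6408, -0.0915, 0.0454]
tool_rot: [180.0, -0.0, 59.8]
force: [1.0, -0.9, -1.0]
grip_width: 0.0535
```

Run:
```python
from h import *
plan(.6402,-.0913,.045,60)
```

```text
t25.98 pos [ 0.6408 -0.0915  0.0454] rpy [ 1.7996e+02 -3.0000e-02  5.9850e+01] w 0.0535 F [ 1.  -0.9 -1. ]
 shift tool-now mm [-0.1 -0.6  0.4]  in target frame mm [-0.1 -0.6  0.4]  rotvec/0.5 [ 0.001 -0.001 -0.005]
```

Emit:
servo_tool --moves "0 -0.0004 0.0006 0 0 0 1;0 0 0.0003 0 0 0 1;0 0 0 0 0 0 1;0 0 0 0 0 0 -1;0 0 0 0 0 0 -1;0 0 0 0 0 0 -1;0 0 0 0 0 0 -1;0 0 0 0 0 0 -1;0 0 -0.01 0 0 0 -1;0 0 -0.014 0 0 0 -1;0 0 -0.018 0 0 0 -1;0 0 -0.022 0 0 0 -1;0 0 -0.022 0 0 0 -1;0 0 -0.018 0 0 0 -1;0 0 -0.01 0 0 0 -1;0 0 0 0 0 0 -1;0 0 0 0 0 0 -1"

```text
time_s: 27.4
tool_pos: [0.6426, -0.0902, 0.1746]
tool_rot: [179.5, -0.2, 59.9]
force: [-0.5, 0.3, 0.5]
grip_width: 0.087
```

Run:
```python
from h import *
plan(.487,-.178,.15,60)
c,W=wrist("w9");tops(c,W,.055,.1,near=(.64,-.09),rad=.05)
```

```text
t27.40 pos [ 0.6426 -0.0902  0.1746] rpy [179.48  -0.23  59.93] w 0.0870 F [-0.5  0.3  0.5]
 shift tool-now mm [-154.   -90.8   23.2]  in target frame mm [-153.8  -90.8   24.6]  rotvec/0.5 [ 0.018 -0.008 -0.003]
top px [318. 196.] 3003 z 0.0813 circ 639.4 -91.8 d53.8 mean [ 0.6398 -0.0908]
```

View pics/w9.png

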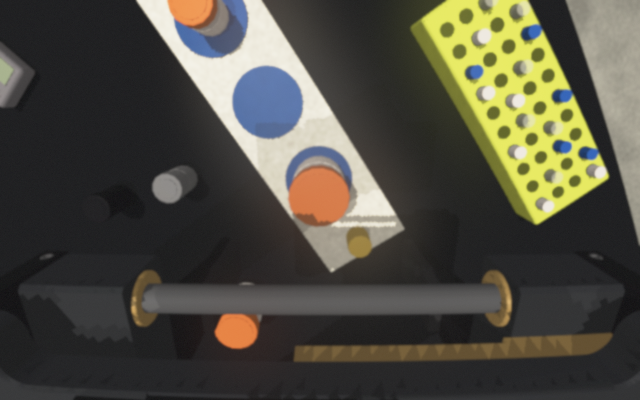

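jar54's cap is at (318,196), standing on pad1 beside the yellow post and within 1 mm of centre. Last is jar46, to pad2.

Emit:
servo_tool --moves "-0.01 -0.006 0 0.018 -0.008 0 -1;-0.017 -0.01 0 0 0 0 -1;-0.022 -0.013 0 0 0 0 -1;-0.022 -0.013 0.002 0 0 0 -1;-0.022 -0.013 0.002 0 0 0 -1;-0.021 -0.013 0.002 0 0 0 -1;-0.016 -0.01 0.002 0 0 0 -1;-0.01 -0.005 0 0 0 0 -1;-0.005 -0.003 0 0 0 0 -1;0 0 0 0 0 0 -1;0 0 0 0 0 0 -1"

```text
time_s: 28.37
tool_pos: [0.4733, -0.1768, 0.1516]
tool_rot: [-178.2, 0.3, 59.7]
force: [0.1, 0.5, 0.2]
grip_width: 0.0872
```

Run:
```python
from h import *
plan(.487,-.178,.12,60)
c,W=wrist("w10");tops(c,W,.045,.08,near=(.487,-.178),rad=.05)
```

```text
t28.37 pos [ 0.4733 -0.1768  0.1516] rpy [-178.2     0.28   59.71] w 0.0872 F [0.1 0.5 0.2]
 shift tool-now mm [ 6.  13.4 31.2]  in target frame mm [ 5.8 12.4 31.6]  rotvec/0.5 [-0.063  0.01  -0.01 ]
top px [340. 188.] 2331 z 0.0652 circ 487.0 -178.4 d45.8 mean [ 0.4874 -0.1776]
```

Emit:
servo_tool --moves "0.002 0.005 0.004 -0.063 0.01 -0.01 -1;0.002 0.004 0.008 0 0 0 -1;0.001 0.003 0.01 0 0 0 -1;0 0 0.006 0 0 0 -1;0 0 0 0 0 0 -1;0 0 0 0 0 0 -1"

```text
time_s: 28.92
tool_pos: [0.4903, -0.1742, 0.12]
tool_rot: [-179.9, -0.3, 60.4]
force: [-0.1, -0.7, -0.2]
grip_width: 0.0867
```

Run:
```python
from h import *
plan(.487,-.1782,.031,60)
```

```text
t28.92 pos [ 0.4903 -0.1742  0.12  ] rpy [-179.86   -0.26   60.41] w 0.0867 F [-0.1 -0.7 -0.2]
 shift tool-now mm [-5.6 -0.7 88.9]  in target frame mm [-5.2 -0.9 89. ]  rotvec/0.5 [-0.005 -0.009  0.014]
```

Emit:
servo_tool --moves "-0.002 -0.001 0.008 -0.005 -0.009 0.014 -1;-0.002 0 0.012 0 0 0 -1;0 0 0.014 0 0 0 -1;0 0 0.012 0 0 0 -1;0 0 0.008 0 0 0 -1;0 0 0 0 0 0 -1;0 0 0 0 0 0 -1"

```text
time_s: 29.5
tool_pos: [0.4865, -0.1775, 0.0601]
tool_rot: [-179.9, 0.0, 60.0]
force: [-0.6, -0.3, 0.5]
grip_width: 0.087
```

Run:
```python
from h import *
plan(.487,-.1782,.031,60)
```

```text
t29.50 pos [ 0.4865 -0.1775  0.0601] rpy [-1.7992e+02  4.0000e-02  5.9950e+01] w 0.0870 F [-0.6 -0.3  0.5]
 shift tool-now mm [-0.3  0.9 29.1]  in target frame mm [-0.3  0.8 29.1]  rotvec/0.5 [-0.003  0.001 -0.002]
```

Emit:
servo_tool --moves "0 0.0005 0.007 0 0 0 -1;0 0 0.009 0 0 0 -1;0 0 0.007 0 0 0 -1;0 0 0.004 0 0 0 -1;0 0 0 0 0 0 -1;0 0 0 0 0 0 -1"

```text
time_s: 30.0
tool_pos: [0.4878, -0.1785, 0.0313]
tool_rot: [179.9, 0.0, 59.9]
force: [0.6, -0.5, -1.0]
grip_width: 0.0869
```

Run:
```python
from h import *
plan(.487,-.1782,.031,60)
```

```text
t30.00 pos [ 0.4878 -0.1785  0.0313] rpy [1.7995e+02 4.0000e-02 5.9920e+01] w 0.0869 F [ 0.6 -0.5 -1. ]
 shift tool-now mm [-0.1 -0.8  0.3]  in target frame mm [-0.1 -0.8  0.3]  rotvec/0.5 [ 0.002  0.001 -0.003]
```

Emit:
servo_tool --moves "0 -0.0005 0 0 0 0 1;0 0 0 0 0 0 1;0 0 0 0 0 0 1;0 0 0 0 0 0 1;0 0 0 0 0 0 1;0 0 0 0 0 0 1;0 0 0 0 0 0 1;0 0 0 0 0 0 1;0 0 0 0 0 0 1;0 0 0 0 0 0 1" --squeeze 25

```text
time_s: 30.83
tool_pos: [0.4884, -0.1786, 0.0327]
tool_rot: [179.8, 0.0, 59.9]
force: [0.1, 0.2, 0.2]
grip_width: 0.045
```

Emit:
servo_tool --moves "0 0 -0.006 0 0 0 1;0 0 -0.012 0 0 0 1;0 0 -0.018 0 0 0 1;0 0 -0.022 0 0 0 1;0 0 -0.022 0 0 0 1;0 0 -0.018 0 0 0 1;0 0 -0.014 0 0 0 1;0 0 -0.008 0 0 0 1;0 0 0 0 0 0 1;0 0 0 0 0 0 1"

```text
time_s: 31.67
tool_pos: [0.4874, -0.1768, 0.1639]
tool_rot: [179.8, 0.0, 60.1]
force: [-0.8, 0.4, -1.0]
grip_width: 0.0452
```

Run:
```python
from h import *
plan(.635,.0033,.15,60)
```

```text
t31.67 pos [ 0.4874 -0.1768  0.1639] rpy [1.7979e+02 5.0000e-02 6.0060e+01] w 0.0452 F [-0.8  0.4 -1. ]
 shift tool-now mm [229.7  38.   13.9]  in target frame mm [229.7  37.8  13.9]  rotvec/0.5 [0.007 0.002 0.002]
```

Emit:
servo_tool --moves "0.01 0.0015 0 0.007 0 0 1;0.018 0.003 0 0 0 0 1;0.025 0.004 0 0 0 0 1;0.025 0.004 0 0 0 0 1;0.025 0.004 0 0 0 0 1;0.025 0.004 0 0 0 0 1;0.025 0.004 0 0 0 0 1;0.025 0.004 0 0 0 0 1;0.02 0.003 0 0 0 0 1;0.014 0.002 0 0 0 0 1;0.009 0.001 0 0 0 0 1;0.004 0 0 0 0 0 1;0 0 0 0 0 0 1;0 0 0 0 0 0 1"

```text
time_s: 32.83
tool_pos: [0.6294, 0.0177, 0.1453]
tool_rot: [-178.3, 0.2, 60.0]
force: [0.0, 0.5, -1.5]
grip_width: 0.045
```

Run:
```python
from h import *
plan(.635,.0033,.041,60)
```

```text
t32.83 pos [0.6294 0.0177 0.1453] rpy [-178.29    0.22   59.97] w 0.0450 F [ 0.   0.5 -1.5]
 shift tool-now mm [ -9.2  15.1 103.9]  in target frame mm [ -9.6  12.  104.3]  rotvec/0.5 [-0.06   0.008 -0.001]
```

Emit:
servo_tool --moves "-0.003 0.004 0 -0.06 0.008 0 1;-0.003 0.004 0.004 0 0 0 1;-0.002 0.003 0.008 0 0 0 1;0 0 0.01 0 0 0 1;0 0 0.01 0 0 0 1;0 0 0.006 0 0 0 1;0 0 0 0 0 0 1;0 0 0 0 0 0 1"

```text
time_s: 33.5
tool_pos: [0.6325, -0.003, 0.101]
tool_rot: [-179.8, 0.3, 59.4]
force: [0.4, 1.0, -1.4]
grip_width: 0.0455
```

Run:
```python
from h import *
plan(.635,.0033,.041,60)
```

```text
t33.50 pos [ 0.6325 -0.003   0.101 ] rpy [-179.84    0.33   59.44] w 0.0455 F [ 0.4  1.  -1.4]
 shift tool-now mm [ 7.1 -0.9 60. ]  in target frame mm [ 6.7 -1.  60. ]  rotvec/0.5 [-0.005  0.012 -0.02 ]
```

Emit:
servo_tool --moves "0.003 0 0.005 -0.005 0.012 -0.02 1;0.002 0 0.008 0 0 0 1;0 0 0.01 0 0 0 1;0 0 0.01 0 0 0 1;0 0 0.005 0 0 0 1;0 0 0 0 0 0 1;0 0 0 0 0 0 1"

```text
time_s: 34.08
tool_pos: [0.6351, 0.0031, 0.0585]
tool_rot: [-179.9, -0.1, 60.2]
force: [-0.3, 0.2, -0.6]
grip_width: 0.0453
```

Run:
```python
from h import *
plan(.635,.0033,.041,60)
```

```text
t34.08 pos [0.6351 0.0031 0.0585] rpy [-1.7994e+02 -8.0000e-02  6.0160e+01] w 0.0453 F [-0.3  0.2 -0.6]
 shift tool-now mm [ 0.1 -0.2 17.5]  in target frame mm [ 0.1 -0.2 17.5]  rotvec/0.5 [-0.002 -0.003  0.006]
```

Emit:
servo_tool --moves "0 0 0.005 0 0 0 1;0 0 0.005 0 0 0 1;0 0 0.004 0 0 0 1;0 0 0.001 0 0 0 1;0 0 0 0 0 0 1;0 0 0 0 0 0 1"

```text
time_s: 34.58
tool_pos: [0.6357, 0.003, 0.0426]
tool_rot: [180.0, -0.1, 60.1]
force: [-0.0, -0.3, -0.8]
grip_width: 0.0452
```

Run:
```python
from h import *
plan(.635,.0033,.0407,60)
```

```text
t34.58 pos [0.6357 0.003  0.0426] rpy [ 1.7999e+02 -1.1000e-01  6.0150e+01] w 0.0452 F [-0.  -0.3 -0.8]
 shift tool-now mm [-0.1 -0.8  1.9]  in target frame mm [-0.1 -0.8  1.9]  rotvec/0.5 [ 0.    -0.004  0.005]
```

Emit:
servo_tool --moves "0 -0.0006 0.001 0 -0.004 0 1;0 0 0.001 0 0 0 1;0 0 0.0004 0 0 0 1;0 0 0 0 0 0 1"

```text
time_s: 34.92
tool_pos: [0.6358, 0.0034, 0.0409]
tool_rot: [179.9, -0.0, 60.1]
force: [0.9, 0.4, -0.4]
grip_width: 0.0454
```

Emit:
servo_tool --moves "0 -0.0005 0.0004 0 0 0 1;0 0 0 0 0 0 1;0 0 0 0 0 0 -0.8;0 0 0 0 0 0 -0.8;0 0 0 0 0 0 -0.8;0 0 0 0 0 0 -0.8;0 0 0 0 0 0 -0.8;0 0 -0.01 0 0 0 -0.8;0 0 -0.014 0 0 0 -0.8;0 0 -0.018 0 0 0 -0.8;0 0 -0.022 0 0 0 -0.8;0 0 -0.022 0 0 0 -0.8;0 0 -0.022 0 0 0 -0.8;0 0 -0.018 0 0 0 -0.8;0 0 -0.01 0 0 0 -0.8;0 0 0 0 0 0 -0.8;-0.02 0 0 0 0 0 -0.8;-0.03 0 0 0 0 0 -0.8;-0.03 0 0 0 0 0 -0.8;-0.02 0 0 0 0 0 -0.8"

```text
time_s: 36.58
tool_pos: [0.5869, -0.0756, 0.1932]
tool_rot: [179.6, -0.6, 61.0]
force: [-0.5, -1.0, -0.1]
grip_width: 0.0782
```

Emit:
servo_tool --moves "-0.03 0 0 0 0 0 -0.8;-0.03 0 0 0 0 0 -0.8;-0.02 0 0 0 0 0 -0.8;-0.01 0 0 0 0 0 -0.8;0 0 0 0 0 0 -0.8;0 0 0 0 0 0 -0.8;0 0 0 0 0 0 -0.8"

```text
time_s: 37.17
tool_pos: [0.5363, -0.1612, 0.1884]
tool_rot: [179.9, -0.4, 60.6]
force: [1.2, 0.4, -0.1]
grip_width: 0.0783
```

Run:
```python
from h import *
from cell import env
c,W=wrist("w11");print("wrist");tops(c,W,.045,.1,near=(.633,.05),rad=.17)
for n in ("scene","side"):
    c=env.read_camera(n);W=cloud(c);print(n);tops(c,W,.045,.1,near=(.633,.05),rad=.17)
    cv2.imwrite(f"pics/{n}1.png",c["img"][:,:,::-1])
print(env.get_obs()["time_s"],env.get_obs()["tool_pos"])
```

```text
wrist
top px [388.  61.] 3643 z 0.0812 circ 639.8 -91.8 d54.4 mean [ 0.6395 -0.0914]
top px [222.  62.] 850 z 0.0491 circ 512.7 -17.5 d30.4 mean [ 0.5134 -0.0179]
scene
top px [409. 222.] 178 z 0.0565 circ 626.7 194.3 d30.0 mean [0.6271 0.1934]
top px [366. 233.] 311 z 0.0646 circ 632.3 98.7 d38.7 mean [0.6333 0.0987]
top px [321. 244.] 494 z 0.0724 circ 636.7 4.0 d46.3 mean [0.6373 0.004 ]
top px [273. 257.] 754 z 0.0802 circ 641.1 -91.2 d54.2 mean [ 0.642  -0.0913]
side
top px [285. 157.] 520 z 0.0796 circ 641.3 -89.5 d55.2 mean [ 0.6397 -0.0876]
top px [275. 188.] 412 z 0.0717 circ 635.1 5.3 d47.8 mean [0.635 0.007]
top px [263. 223.] 297 z 0.0640 circ 631.3 100.7 d38.3 mean [0.6309 0.1018]
top px [250. 264.] 210 z 0.0561 circ 626.2 195.6 d31.8 mean [0.6251 0.1955]
37.3167 [ 0.53666016 -0.1603704   0.18857911]
```

View pics/scene1.png

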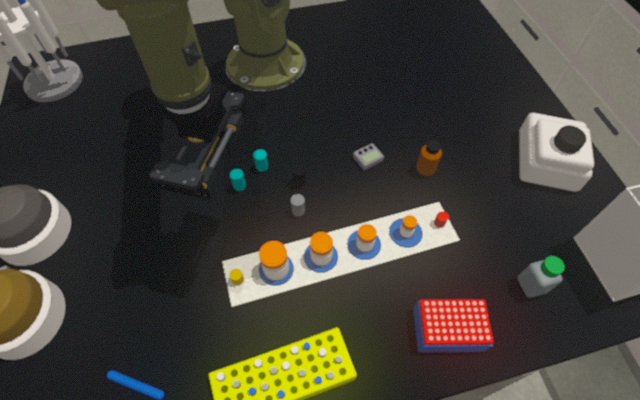

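View pics/side1.png

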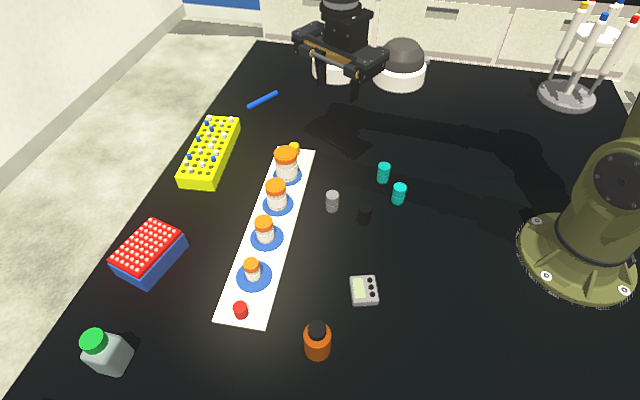

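Both pictures show the four jars upright and centred on their pads, from the smallest by the red post (scene 442,218) to the largest by the yellow post (236,276). Within each camera, jars and pads agree to about 2 mm. The arm is clear, so I'll hand in.

```bash
python3 -c "
from cell import env
print(env.sign_off())"
```

```text
the job is handed in; nothing more can be done
None
```

All four jars are standing upright on the blue pads in size order. From the red post to the yellow post they are jar30 on pad4, jar38 on pad3, jar46 on pad2 and jar54 on pad1. I let go of all of them, moved the gripper clear and handed the job in at about 37 s of the 96 s allowed.

- **Centring:** in the last scene and side pictures, each camera placed the jars within about 2 mm of the pad centres it had measured at the start. The wrist camera checked jar38, jar30 and jar54 after I let go of them, and each was about 1 mm from its pad centre. jar46 had no close wrist check, only the scene and side ones.
- **Upright:** the cap tops sit at about 56, 64, 72 and 80 mm, which is each jar's height plus the 8 mm pad top.
- **Disagreements:** the cameras differ from each other by 2–3 mm in absolute position, about what the stated calibration allows. No check failed, and no force reading was above about 2 N, though I only saw readings at the end of each move.

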